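# Load the diffuser and line up the scent bottles by height

## Task

Load the empty white diffuser with the shortest of the five scent bottles, lowering it upright into the open well until you feel it rest on the support hidden inside; do not drop it in or press hard. Stand the other four upright on the tray's felt discs, each wholly on a disc of its own and in order of height, the shortest of these four on the disc next to the diffuser and the tallest at the far end. Let go of everything, and do not knock any bottle over on the way.

Things in the scene. Friction and masses are not known exactly. Their poses are not given: they have to be found in the camera images.
- bottle_white: Loose upright scent bottle, white cap on a slim amber body, 80 mm tall in all: round body 30 mm in diameter, and a round cap 30 mm in diameter that makes up the top 30 mm (grip here). The shortest of the five; fits the diffuser. Origin at the centre of its underside, z up; starts upright on the console (z = 0), 100 mm or more from other bottles.
- bottle_red: Loose upright scent bottle, red cap on a pale red body, 94 mm tall in all: round body 36 mm in diameter, and a round cap 30 mm in diameter that makes up the top 30 mm (grip here). Origin at the centre of its underside, z up; starts upright on the console (z = 0), 100 mm or more from other bottles.
- bottle_green: Loose upright scent bottle, green cap on a pale green body, 110 mm tall in all: round body 36 mm in diameter, and a round cap 30 mm in diameter that makes up the top 30 mm (grip here). Origin at the centre of its underside, z up; starts upright on the console (z = 0), 100 mm or more from other bottles.
- bottle_blue: Loose upright scent bottle, blue cap on a pale blue body, 126 mm tall in all: round body 36 mm in diameter, and a round cap 30 mm in diameter that makes up the top 30 mm (grip here). Origin at the centre of its underside, z up; starts upright on the console (z = 0), 100 mm or more from other bottles.
- bottle_black: Loose upright scent bottle, black cap on a dark grey body, 142 mm tall in all: round body 36 mm in diameter, and a round cap 30 mm in diameter that makes up the top 30 mm (grip here). Origin at the centre of its underside, z up; starts upright on the console (z = 0), 100 mm or more from other bottles.
- mark_a: Cream felt disc, 64 mm wide, set flush in the top of a fixed dark wooden tray 12 mm thick (100 x 360 mm). Origin at the disc's centre, on the tray's top; x across the tray, y along the row. mark_a, b, c, d lie in this order along the row, 90 mm apart, a at +y. A marble bookend 115 mm tall stands past the row's end away from the diffuser.
- mark_b: Cream felt disc, 64 mm wide, set flush in the top of a fixed dark wooden tray 12 mm thick (100 x 360 mm). Origin at the disc's centre, on the tray's top; x across the tray, y along the row. mark_a, b, c, d lie in this order along the row, 90 mm apart, a at +y.
- mark_c: Cream felt disc, 64 mm wide, set flush in the top of a fixed dark wooden tray 12 mm thick (100 x 360 mm). Origin at the disc's centre, on the tray's top; x across the tray, y along the row. mark_a, b, c, d lie in this order along the row, 90 mm apart, a at +y.
- mark_d: Cream felt disc, 64 mm wide, set flush in the top of a fixed dark wooden tray 12 mm thick (100 x 360 mm). Origin at the disc's centre, on the tray's top; x across the tray, y along the row. mark_a, b, c, d lie in this order along the row, 90 mm apart, a at +y. A marble bookend 115 mm tall stands past the row's end away from the diffuser.
- diffuser: White opaque air freshener diffuser, fixed on the console past either end of the tray, 95 mm from the nearest disc's centre. Round, 84 mm wide, 95 mm tall. The open round well in its top is 54 mm wide; inside, a flat firm support lies 20 to 42 mm below the rim, different each time. Origin at the centre of its underside, the well on its vertical axis.

How it is judged:
At the end, for the whole second after the job is handed in: Shortest bottle in the well: within 15 mm of its axis, underside 15 mm or more below the rim. The other four on the tray, within 14 mm of their disc centres, heights rising from the disc nearest the diffuser to the farthest. All five within 0.1 rad of upright and at rest (((horizontal distance between diffuser and mark_a below 0.15 m and horizontal distance between bottle_red and mark_a below 0.014 m and horizontal distance between bottle_green and mark_b below 0.014 m and horizontal distance between bottle_blue and mark_c below 0.014 m and horizontal distance between bottle_black and mark_d below 0.014 m) or (horizontal distance between diffuser and mark_d below 0.15 m and horizontal distance between bottle_red and mark_d below 0.014 m and horizontal distance between bottle_green and mark_c below 0.014 m and horizontal distance between bottle_blue and mark_b below 0.014 m and horizontal distance between bottle_black and mark_a below 0.014 m)) and horizontal distance between bottle_white and diffuser below 0.015 m and height (world z) of bottle_white below 0.08 m and angle between each of bottle_white, bottle_red, bottle_green, bottle_blue, bottle_black's own z axis and vertical below 0.1 rad and linear speed of each of bottle_white, bottle_red, bottle_green, bottle_blue, bottle_black below 0.02 m/s and height (world z) of each of bottle_red, bottle_green, bottle_blue, bottle_black below 0.022 m); the robot touches nothing.
It fails at once if the shortest bottle is dropped or thrust into the diffuser (faster than 0.45 m/s inside the well) (horizontal distance between bottle_white and diffuser below 0.03 m and height (world z) of bottle_white below 0.093 m and linear speed of bottle_white above 0.45 m/s).
It fails at once if the shortest bottle is pressed against the diffuser with more than 40 N (contact force between bottle_white and diffuser above 40 N).
It fails at once if a bottle is knocked over (tilted more than 1 rad) (angle between any of bottle_white, bottle_red, bottle_green, bottle_blue, bottle_black's own z axis and vertical above 1 rad).
It also fails if it takes over 112 s, if anything falls off the work surface, if the arm or the gripper's body presses on something with over 40 N, if the wrist force passes 120 N, or if a joint passes its speed limit or range.

## Robot

A 6-joint arm with a two-finger parallel gripper is mounted at the origin on the work surface. World frame = base frame: x ahead of the robot, y to its left, z up, the work surface at z = 0. Lengths are in m, angles in rad, forces in N, time in s.
With the tool pointing down it reaches from about 0.25 to 0.775 m from the base axis. Payload 4 kg.
Tool frame: the origin (TCP) lies between the finger pads; the fingertips stand 14 mm ahead of it and the grasp point (between the pads) lies 5 mm behind it (nose_length is the distance from the TCP to the fingertips, in m); z points along the fingers, y is the line along which they close (so a half turn about z gives the same grasp; the last joint's range is limited). The gripper opens to 94 mm and grips with 3 to 60 N. Pads are 16 mm wide; open, the fingers measure 119 mm over their backs; the gripper's body (75 mm by 177 mm) begins 78 mm behind the grasp point.
Start: joints at [1.134, 0.087, 1.371, -0, 1.684, -0.103], TCP at [0.18, 0.52, 0.22] pointing down, gripper open.
Joint ranges: [-3.1, 3.1], [-0.76, 2.03], [0.27, 2.55], [-1.08, 4.22], [0.17, 2.65], [-2.57, 2.57]. Speed limits (rad/s): [2.79, 2.79, 3.14, 3.14, 3.14, 3.14].

## Interface

Orientations are given as [roll, pitch, yaw] about the fixed x, y, z axes, in that order (R = Rz(yaw) Ry(pitch) Rx(roll)).
In Python, from bench import * gives the robot as it stands.
- The arm moves only by the tool move_arm, never from a script. Its argument "steps" is one flat list of numbers, 7 for each row, row after row: the turn, a rotation vector about the world's x, y, z in rad, then the shift along the world's x, y, z in m, then the opening, from 0 (shut) to 1 (fully open). A call has 1 to 12 rows; each row is the pose to reach, as a shift and turn from the pose commanded when the call began; what a row does not reach only later rows make up. A row lasts 1/10 s, in which the tool goes at most 50 mm and 8.59 degrees, less where a joint would pass 70% of its speed; a pose out of reach is approached as far as the arm can. A call with a gripper value outside its range is refused whole. The fingers move at their own pace and stop on an object; the grip force is fixed at half the most. Time passes only in rows, so rows that repeat a pose let the fingers close. It gives the time, the measured TCP pose, the force, the opening and the grip force at its end, in the units of the state.
- get_obs(): the state, without advancing time (a new reading comes with each control period).
- snapshot(name): name is "scene" or "side" or "wrist"; returns (picture, depth): 400x640x3 uint8, red, green, blue; 400x640 float32, m along the optical axis (not along the pixel's ray), 0 where there is no reading.
- camera_model(name): a dict with "fx", "fy", "cx", "cy" (pixels), "k1" (the pictures are not rectified: a ray, as slopes to the right and down, at radius r is drawn at 1 + k1 r^2 times it, then the intrinsics apply), "rvec" (rotation vector, rad) and "tvec" (3), from world to camera coordinates, as OpenCV has them. Camera axes: x right, y down, z forward; pixel columns grow to the right and rows downward; lengths in m; the calibration is good to about 2 mm. A picture is of the moment at which its call begins: read the wrist's pose just before it. camera_model takes no time and is no camera call; for the wrist camera it gives the pose at the moment of the call.
- close_job(): hands the job in; it is judged then, once.
Trained networks look in the newest picture that a camera, given by its name, has taken for a name from the list of things; names that differ only in an ending like _2 or _b are one class to them, and where a whole thing is asked for, a point or a joint stands for the part that bears it (a point fixed in the world has none). Each returns a list of dicts, best first, with "score" (0 to 1); they miss things now and then, are a little off and sometimes report something else, mostly with a low value. They report only what shows in the picture. A call takes as long as a camera call.
- silhouettes(camera, target): "pixels" (400x640 bool, what is visible of it) and "uv" ([column, row] in pixels, amid what is visible of it).
- spot_point(camera, target): "uv" ([column, row] in pixels: a listed point, or the origin of a listed thing).
The state is a dict: "time": time; "joint_positions": joint angles; "qvel": joint speeds; "joint_torque": joint torques, N m; "tool_pos": TCP position; "ee_rot": TCP orientation; "wrist_force": force on the tool from outside, world axes, zero at the start; "wrist_torque": the same for the moment, N m; "width": finger opening in m; "finger_force": force on a finger pad.
Only numpy, scipy, OpenCV 4.12 (cv2) and the standard library are available. Lean on these libraries where they do the work, as an engineer would, in place of code of your own. Each camera call takes 0.05 s, during which the arm holds its last target. There are 200 camera calls.

## Working session

There is one attempt and no reset: what is moved stays moved. The work goes in short steps, Python scripts to look and compute and a tool call to move; the robot and the scene stay as the last step left them, time stands still between calls to the robot, and variables do not carry over. Pictures are saved under pics/ and viewed, at most 14 in all, crops included, and the job is handed in when it is done.

Besides the shell and the picture viewer there is one more tool, called after "Call:" as name(argument=value, ...) on one line, values as JSON. move_arm: Moves the arm, as the interface text tells. Its arguments: {"type":"object","properties":{"steps":{"type":"array"}},"required":["steps"]}

```bash
mkdir -p pics
cat > h.py <<'E'
from bench import *
import numpy as np, cv2
def model(c):
    m=camera_model(c); R=cv2.Rodrigues(np.array(m["rvec"],float))[0]; return m,R,np.array(m["tvec"],float).ravel()
def ray(c,uv,M=None):
    m,R,t=M or model(c)
    d=np.array([(uv[0]-m["cx"])/m["fx"],(uv[1]-m["cy"])/m["fy"]]); s=d.copy()
    for _ in range(20): s=d/(1+m["k1"]*(s@s))
    return -R.T@t, R.T@np.array([s[0],s[1],1.])
def atz(c,uv,z,M=None):
    o,d=ray(c,uv,M); return o+d*(z-o[2])/d[2]
def cloud(c,dep,pix,M=None):
    M=M or model(c); v,u=np.nonzero(pix&(dep>0)); P=[]
    for a,b in zip(u,v):
        o,d=ray(c,(a,b),M); P.append(o+d*dep[b,a])
    return np.array(P)
E
python3 - <<'E'
from h import *
ims=[]
for c in("scene","side"):
    p,d=snapshot(c); cv2.imwrite(f"pics/{c}0.png",p[...,::-1]); M=model(c); print(c,-M[1].T@M[2])
    for n in("bottle_white","bottle_red","bottle_green","bottle_blue","bottle_black","mark_a","diffuser"):
        for r in silhouettes(c,n)[:5 if n=="mark_a" else 2]:
            if r["score"]<.3: continue
            P=cloud(c,d,r["pixels"],M)
            if len(P)<5: continue
            print(n,round(r["score"],2),np.round(r["uv"]),len(P),"med",np.round(np.median(P,0),3),"lo",np.round(np.percentile(P,3,0),3),"hi",np.round(np.percentile(P,97,0),3))
o=get_obs();print(o["tool_pos"],o["ee_rot"],o["time"],o["width"])
E
```

```text
scene [ 1.31112588 -0.32154191  0.61946627]
bottle_white 0.57 [356. 176.] 318 med [0.483 0.134 0.045] lo [0.351 0.124 0.   ] hi [0.489 0.209 0.082]
bottle_red 0.93 [318. 188.] 439 med [0.49  0.014 0.051] lo [0.398 0.001 0.002] hi [0.497 0.069 0.095]
bottle_green 0.61 [401. 157.] 321 med [0.454 0.312 0.07 ] lo [0.352 0.302 0.002] hi [0.463 0.396 0.112]
bottle_blue 0.94 [205. 205.] 539 med [ 0.488 -0.286  0.072] lo [ 0.475 -0.3    0.011] hi [ 0.494 -0.271  0.127]
bottle_black 0.67 [247. 187.] 659 med [ 0.451 -0.166  0.08 ] lo [ 0.435 -0.18   0.007] hi [ 0.456 -0.147  0.143]
mark_a 0.9 [304. 236.] 345 med [ 0.611 -0.069  0.013] lo [ 0.582 -0.097  0.011] hi [ 0.638 -0.041  0.015]
mark_a 0.82 [268. 245.] 365 med [ 0.616 -0.159  0.013] lo [ 0.588 -0.185  0.011] hi [ 0.644 -0.131  0.015]
mark_a 0.61 [337. 224.] 283 med [0.606 0.021 0.014] lo [ 0.579 -0.005  0.011] hi [0.633 0.047 0.016]
mark_a 0.52 [366. 215.] 244 med [0.603 0.11  0.013] lo [0.576 0.085 0.011] hi [0.629 0.137 0.016]
diffuser 0.87 [230. 245.] 1904 med [ 0.65  -0.256  0.069] lo [ 0.592 -0.293  0.007] hi [ 0.663 -0.217  0.096]
[... 835 characters left out ...]
.429 -0.175  0.092] lo [ 0.418 -0.182  0.002] hi [ 0.448 -0.154  0.143]
mark_a 0.89 [338. 195.] 414 med [0.602 0.019 0.013] lo [ 0.576 -0.007  0.01 ] hi [0.629 0.046 0.015]
mark_a 0.87 [361. 224.] 506 med [ 0.608 -0.069  0.013] lo [ 0.581 -0.097  0.01 ] hi [ 0.636 -0.042  0.015]
mark_a 0.73 [318. 172.] 348 med [0.598 0.11  0.013] lo [0.571 0.085 0.011] hi [0.625 0.137 0.015]
mark_a 0.67 [389. 250.] 548 med [ 0.614 -0.161  0.013] lo [ 0.588 -0.188  0.01 ] hi [ 0.64  -0.134  0.015]
diffuser 0.91 [422. 271.] 2306 med [ 0.606 -0.262  0.073] lo [ 0.576 -0.296  0.011] hi [ 0.65  -0.224  0.096]
[0.18021281 0.51966883 0.21956304] [3.14143325e+00 2.23294222e-05 2.80778821e+00] 0.8 0.09428592706382062
```

View pics/scene0.png

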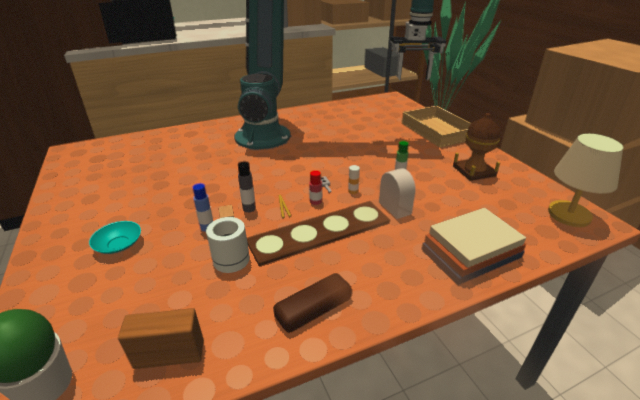

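View pics/side0.png

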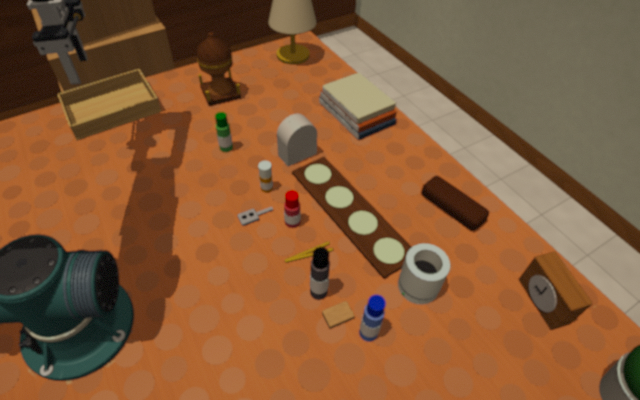

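The row runs along y at x≈0.6. The diffuser, at (230,245) in the scene view, is next to mark_d, and the bookend is at the +y end. That puts red on d, green on c, blue on b and black on a. Next I'll refine the centres with circle fits.

Run:
```python
from h import *
from scipy.optimize import least_squares
H=dict(white=.08,red=.094,green=.11,blue=.126,black=.142)
G=dict(white=(.468,.137),red=(.475,.01),green=(.44,.315),blue=(.47,-.286),black=(.434,-.168))
pts={}
for c in("scene","side"):
    p,d=snapshot(c); M=model(c); pts[c]=cloud(c,d,np.ones(d.shape,bool),M)
def fit(P,r,g):
    s=least_squares(lambda x:np.hypot(P[:,0]-x[0],P[:,1]-x[1])-r,g,loss="soft_l1",f_scale=.002); return s.x,np.median(abs(s.fun))
def go(name,lo,hi,r,g,rad):
    out=[]
    for cs in(("scene",),("side",),("scene","side")):
        P=np.vstack([pts[c] for c in cs]); g2=np.array(g)
        for _ in range(3):
            Q=P[(P[:,2]>lo)&(P[:,2]<hi)&(np.hypot(*(P[:,:2]-g2).T)<rad)]; 
            if len(Q)<8: break
            g2,e=fit(Q,r,g2)
        out.append((np.round(g2,4).tolist(),len(Q)))
    print(name,out)
for n,h in H.items(): go(n,h-.028,h-.004,.015,G[n],.026)
go("diff",.02,.088,.042,(.618,-.256),.055) if 0 else None
for c in pts:
    P=pts[c]; Q=P[(P[:,2]>.02)&(P[:,2]<.085)&(np.hypot(P[:,0]-.618,P[:,1]+.256)<.052)&(np.hypot(P[:,0]-.618,P[:,1]+.256)>.035)]
    print("diff",c,fit(Q,.042,(.618,-.256)),len(Q))
    Q=P[(P[:,2]>.115-.012)&(P[:,0]>.5)&(P[:,1]>.1)&(P[:,1]<.25)&(P[:,0]<.7)]; print("bookend",np.round(Q.min(0),3),np.round(Q.max(0),3),len(Q))
    for i,g in enumerate([(.6,.11),(.604,.02),(.61,-.069),(.615,-.16)]): 
        rr=[silhouettes(c,"mark_a")] if i==0 else rr
    for r in rr[0][:4]:
        cc,_=cv2.findContours(r["pixels"].astype(np.uint8),0,1); k=max(cc,key=len)[:,0]
        W=np.array([atz(c,q,.012)[:2] for q in k]); m=W.mean(0); s=least_squares(lambda x:np.hypot(W[:,0]-x[0],W[:,1]-x[1])-x[2],[*m,.032],loss="soft_l1",f_scale=.002).x; print("mark",c,np.round(s,4))
```

```text
white [([0.4722, 0.1399], 80), ([0.4712, 0.1391], 90), ([0.4717, 0.1393], 170)]
red [([0.4772, 0.019], 83), ([0.4759, 0.0179], 100), ([0.4764, 0.0181], 183)]
green [([0.4427, 0.3205], 71), ([0.4407, 0.3183], 93), ([0.4414, 0.3188], 164)]
blue [([0.4733, -0.2844], 100), ([0.4731, -0.2855], 115), ([0.4732, -0.2852], 215)]
black [([0.4367, -0.1631], 98), ([0.4359, -0.1638], 120), ([0.4363, -0.1637], 218)]
diff scene (array([ 0.62018179, -0.25379128]), np.float64(0.0005461061925604027)) 870
bookend [0.569 0.179 0.103] [0.631 0.233 0.119] 284
mark scene [ 0.6139 -0.1585  0.0319]
mark scene [0.5978 0.1122 0.0282]
mark scene [ 0.609  -0.0671  0.0304]
diff side (array([ 0.61876546, -0.25455522]), np.float64(0.0006056953511537136)) 769
bookend [0.558 0.177 0.103] [0.624 0.232 0.118] 390
mark side [ 0.6141 -0.1595  0.0308]
mark side [0.5998 0.111  0.0322]
mark side [ 0.6086 -0.0702  0.0305]
mark side [0.6047 0.0205 0.03  ]
```

Call:
move_arm(steps=[0, 0, -0.118, 0.026, -0.02, 0, 1, 0, 0, -0.236, 0.052, -0.04, 0, 1, 0, 0, -0.354, 0.078, -0.06, 0, 1, 0, 0, -0.472, 0.104, -0.08, 0, 1, 0, 0, -0.59, 0.13, -0.1, 0, 1, 0, 0, -0.708, 0.157, -0.121, 0, 1, 0, 0, -0.826, 0.183, -0.141, 0, 1, 0, 0, -0.944, 0.209, -0.161, 0, 1, 0, 0, -1.062, 0.235, -0.181, 0, 1, 0, 0, -1.18, 0.261, -0.201, 0, 1, 0, 0, -1.18, 0.261, -0.201, -0.01, 1, 0, 0, -1.18, 0.261, -0.201, -0.02, 1])

```text
time: 2.2
tool_pos: [0.4415, 0.3184, 0.199]
ee_rot: [-3.141, -0.001, 1.627]
wrist_force: [-0.6, -0.2, -1.1]
width: 0.0939
finger_force: 0.0
```

Call:
move_arm(steps=[0, 0, 0, 0, 0, -0.02, 1, 0, 0, 0, 0, 0, -0.045, 1, 0, 0, 0, 0, 0, -0.07, 1, 0, 0, 0, 0, 0, -0.09, 1, 0, 0, 0, 0, 0, -0.1, 1, 0, 0, 0, 0, 0, -0.104, 1, 0, 0, 0, 0, 0, -0.104, 0, 0, 0, 0, 0, 0, -0.104, 0, 0, 0, 0, 0, 0, -0.104, 0, 0, 0, 0, 0, 0, -0.104, 0, 0, 0, 0, 0, 0, -0.104, 0, 0, 0, 0, 0, 0, -0.104, 0])

```text
time: 3.4
tool_pos: [0.4414, 0.3187, 0.0958]
ee_rot: [3.141, -0.0, 1.628]
wrist_force: [0.2, -0.8, -0.1]
width: 0.0493
finger_force: 0.0
```

Call:
move_arm(steps=[0, 0, 0, 0, 0, 0, 0, 0, 0, 0, 0, 0, 0, 0, 0, 0, 0, 0, 0, 0, 0, 0, 0, 0, 0, 0, 0, 0, 0, 0, 0, 0, 0, 0, 0, 0, 0, 0, 0, 0, 0.01, 0, 0, 0, 0, 0, 0, 0.03, 0, 0, 0, 0, 0, 0, 0.06, 0, 0, 0, 0, 0, 0, 0.09, 0, 0, 0, 0, 0, 0, 0.12, 0, 0, 0, 0, 0, 0, 0.145, 0, 0, 0, 0, 0, 0, 0.16, 0])

```text
time: 4.6
tool_pos: [0.4418, 0.319, 0.259]
ee_rot: [3.137, -0.002, 1.628]
wrist_force: [1.0, 0.4, -0.0]
width: 0.0292
finger_force: 30.0
```

Call:
move_arm(steps=[0, 0, 0, 0.007, -0.016, 0, 0, 0, 0, 0, 0.02, -0.047, 0, 0, 0, 0, 0, 0.037, -0.085, 0, 0, 0, 0, 0, 0.054, -0.124, 0, 0, 0, 0, 0, 0.071, -0.163, 0, 0, 0, 0, 0, 0.087, -0.202, 0, 0, 0, 0, 0, 0.104, -0.241, 0, 0, 0, 0, 0, 0.121, -0.279, 0, 0, 0, 0, 0, 0.138, -0.318, 0, 0, 0, 0, 0, 0.153, -0.353, 0, 0, 0, 0, 0, 0.163, -0.376, 0, 0, 0, 0, 0, 0.168, -0.388, 0, 0])

```text
time: 5.8
tool_pos: [0.6095, -0.0716, 0.2544]
ee_rot: [-3.14, -0.0, 1.625]
wrist_force: [-0.1, 0.5, -1.2]
width: 0.0293
finger_force: 30.0
```

Call:
move_arm(steps=[0, 0, 0, 0, 0, 0, 0, 0, 0, 0, 0, 0, -0.02, 0, 0, 0, 0, 0, 0, -0.05, 0, 0, 0, 0, 0, 0, -0.08, 0, 0, 0, 0, 0, 0, -0.11, 0, 0, 0, 0, 0, 0, -0.128, 0, 0, 0, 0, 0, 0, -0.136, 0, 0, 0, 0, 0, 0, -0.14, 0, 0, 0, 0, 0, 0, -0.143, 0, 0, 0, 0, 0, 0, -0.145, 0, 0, 0, 0, 0, 0, -0.147, 0, 0, 0, 0, 0, 0, -0.147, 0])

```text
time: 7.0
tool_pos: [0.6094, -0.0694, 0.109]
ee_rot: [3.141, 0.0, 1.628]
wrist_force: [-0.3, -0.4, -0.8]
width: 0.029
finger_force: 30.0
```

Call:
move_arm(steps=[0, 0, 0, 0, 0, -0.001, 0, 0, 0, 0, 0, 0, -0.002, 0, 0, 0, 0, 0, 0, -0.002, 0, 0, 0, 0, 0, 0, -0.001, 1, 0, 0, 0, 0, 0, -0.001, 1, 0, 0, 0, 0, 0, -0.001, 1, 0, 0, 0, 0, 0, -0.001, 1, 0, 0, 0, 0, 0, 0, 1, 0, 0, 0, 0, 0, 0.01, 1, 0, 0, 0, 0, 0, 0.03, 1, 0, 0, 0, 0, 0, 0.06, 1, 0, 0, 0, 0, 0, 0.09, 1])

```text
time: 8.2
tool_pos: [0.609, -0.0693, 0.1999]
ee_rot: [-3.141, -0.0, 1.628]
wrist_force: [0.8, -0.6, -0.8]
width: 0.0934
finger_force: 0.0
```

Call:
move_arm(steps=[0, 0, 0, -0.015, -0.008, 0, 1, 0, 0, 0, -0.045, -0.025, 0, 1, 0, 0, 0, -0.08, -0.044, 0, 1, 0, 0, 0, -0.115, -0.063, 0, 1, 0, 0, 0, -0.145, -0.08, 0, 1, 0, 0, 0, -0.165, -0.09, 0, 1, 0, 0, 0, -0.173, -0.095, 0, 1, 0, 0, 0, -0.173, -0.095, -0.002, 1, 0, 0, 0, -0.173, -0.095, -0.02, 1, 0, 0, 0, -0.173, -0.095, -0.045, 1, 0, 0, 0, -0.173, -0.095, -0.065, 1, 0, 0, 0, -0.173, -0.095, -0.071, 1])

```text
time: 9.4
tool_pos: [0.4358, -0.1631, 0.1249]
ee_rot: [-3.138, -0.003, 1.629]
wrist_force: [-0.6, -1.0, 0.2]
width: 0.0937
finger_force: 0.0
```

Call:
move_arm(steps=[0, 0, 0, 0, 0, 0, 1, 0, 0, 0, 0, 0, 0, 0, 0, 0, 0, 0, 0, 0, 0, 0, 0, 0, 0, 0, 0, 0, 0, 0, 0, 0, 0, 0, 0, 0, 0, 0, 0, 0, 0, 0, 0, 0, 0, 0, 0, 0, 0, 0, 0, 0, 0, 0, 0, 0, 0, 0, 0, 0, 0, 0, 0, 0, 0, 0, 0, 0, 0, 0, 0, 0, 0, 0, 0, 0, 0, 0, 0, 0, 0, 0, 0.005, 0])

```text
time: 10.6
tool_pos: [0.4356, -0.164, 0.1318]
ee_rot: [-3.14, -0.001, 1.628]
wrist_force: [0.7, 0.2, -1.8]
width: 0.0296
finger_force: 30.0
```

Call:
move_arm(steps=[0, 0, 0, 0, 0, 0.015, 0, 0, 0, 0, 0, 0, 0.04, 0, 0, 0, 0, 0, 0, 0.075, 0, 0, 0, 0, 0, 0, 0.11, 0, 0, 0, 0, 0, 0, 0.14, 0, 0, 0, 0, 0, 0, 0.16, 0, 0, 0, 0, 0.003, 0.005, 0.165, 0, 0, 0, 0, 0.014, 0.023, 0.165, 0, 0, 0, 0, 0.03, 0.05, 0.165, 0, 0, 0, 0, 0.05, 0.083, 0.165, 0, 0, 0, 0, 0.07, 0.117, 0.165, 0, 0, 0, 0, 0.09, 0.15, 0.165, 0])

```text
time: 11.8
tool_pos: [0.5264, -0.0125, 0.2961]
ee_rot: [-3.14, -0.001, 1.628]
wrist_force: [0.2, -0.1, -1.5]
width: 0.0294
finger_force: 30.0
```

Call:
move_arm(steps=[0, 0, 0, 0.02, 0.035, 0, 0, 0, 0, 0, 0.04, 0.068, 0, 0, 0, 0, 0, 0.057, 0.097, 0, 0, 0, 0, 0, 0.068, 0.116, 0, 0, 0, 0, 0, 0.0735, 0.1245, 0, 0, 0, 0, 0, 0.0735, 0.1245, -0.002, 0, 0, 0, 0, 0.0735, 0.1245, -0.02, 0, 0, 0, 0, 0.0735, 0.1245, -0.05, 0, 0, 0, 0, 0.0735, 0.1245, -0.08, 0, 0, 0, 0, 0.0735, 0.1245, -0.11, 0, 0, 0, 0, 0.0735, 0.1245, -0.13, 0, 0, 0, 0, 0.0735, 0.1245, -0.145, 0])

```text
time: 13.0
tool_pos: [0.5983, 0.1087, 0.1503]
ee_rot: [-3.139, 0.001, 1.626]
wrist_force: [-0.2, -0.7, -1.3]
width: 0.0295
finger_force: 30.0
```

Call:
move_arm(steps=[0, 0, 0, 0, 0, -0.004, 0, 0, 0, 0, 0, 0, -0.008, 0, 0, 0, 0, 0, 0, -0.011, 0, 0, 0, 0, 0, 0, -0.013, 0, 0, 0, 0, 0, 0, -0.014, 0, 0, 0, 0, 0, 0, -0.014, 0, 0, 0, 0, 0, 0, -0.013, 1, 0, 0, 0, 0, 0, -0.013, 1, 0, 0, 0, 0, 0, -0.013, 1, 0, 0, 0, 0, 0, -0.013, 1, 0, 0, 0, 0, 0, -0.012, 1, 0, 0, 0, 0, 0, -0.005, 1])

```text
time: 14.2
tool_pos: [0.599, 0.1101, 0.1466]
ee_rot: [-3.139, 0.0, 1.628]
wrist_force: [-0.1, 0.3, 0.6]
width: 0.0741
finger_force: 0.0
```

Call:
move_arm(steps=[0, 0, 0, 0, 0, 0.01, 1, 0, 0, 0, 0, 0, 0.03, 1, 0, 0, 0, 0, 0, 0.05, 1, 0, 0, 0, -0.008, -0.006, 0.055, 1, 0, 0, 0, -0.028, -0.021, 0.055, 1, 0, 0, 0, -0.055, -0.041, 0.055, 1, 0, 0, 0, -0.085, -0.064, 0.055, 1, 0, 0, 0, -0.11, -0.083, 0.055, 1, 0, 0, 0, -0.123, -0.0925, 0.055, 1, 0, 0, 0, -0.123, -0.0925, 0.053, 1, 0, 0, 0, -0.123, -0.0925, 0.035, 1, 0, 0, 0, -0.123, -0.0925, 0.01, 1])

```text
time: 15.4
tool_pos: [0.4781, 0.0177, 0.1586]
ee_rot: [3.137, 0.0, 1.628]
wrist_force: [0.3, -0.3, 0.1]
width: 0.0938
finger_force: 0.0
```

Call:
move_arm(steps=[0, 0, 0, 0, 0, -0.025, 1, 0, 0, 0, 0, 0, -0.05, 1, 0, 0, 0, 0, 0, -0.068, 1, 0, 0, 0, 0, 0, -0.078, 1, 0, 0, 0, 0, 0, -0.078, 0, 0, 0, 0, 0, 0, -0.078, 0, 0, 0, 0, 0, 0, -0.078, 0, 0, 0, 0, 0, 0, -0.078, 0, 0, 0, 0, 0, 0, -0.078, 0, 0, 0, 0, 0, 0, -0.078, 0, 0, 0, 0, 0, 0, -0.078, 0, 0, 0, 0, 0, 0, -0.078, 0])

```text
time: 16.6
tool_pos: [0.4767, 0.0176, 0.0796]
ee_rot: [3.141, 0.0, 1.628]
wrist_force: [-0.3, -0.2, -0.3]
width: 0.0331
finger_force: 0.0
```

Call:
move_arm(steps=[0, 0, 0, 0, 0, 0, 0, 0, 0, 0, 0, 0, 0, 0, 0, 0, 0, 0, 0, 0, 0, 0, 0, 0, 0, 0, 0.01, 0, 0, 0, 0, 0, 0, 0.03, 0, 0, 0, 0, 0, 0, 0.06, 0, 0, 0, 0, 0, 0, 0.095, 0, 0, 0, 0, 0, 0, 0.13, 0, 0, 0, 0, 0, 0, 0.155, 0, 0, 0, 0, 0, 0, 0.17, 0, 0, 0, 0, 0, 0, 0.17, 0, 0, 0, 0, 0, 0, 0.17, 0])

```text
time: 17.8
tool_pos: [0.4763, 0.0177, 0.2486]
ee_rot: [-3.14, -0.0, 1.628]
wrist_force: [0.6, -0.8, -0.5]
width: 0.0294
finger_force: 30.0
```

Call:
move_arm(steps=[0, 0, 0, 0.01, -0.013, 0, 0, 0, 0, 0, 0.033, -0.042, 0, 0, 0, 0, 0, 0.06, -0.077, 0, 0, 0, 0, 0, 0.087, -0.112, 0, 0, 0, 0, 0, 0.113, -0.145, 0, 0, 0, 0, 0, 0.13, -0.167, 0, 0, 0, 0, 0, 0.1375, -0.177, 0, 0, 0, 0, 0, 0.1375, -0.177, 0, 0, 0, 0, 0, 0.1375, -0.177, -0.02, 0, 0, 0, 0, 0.1375, -0.177, -0.05, 0, 0, 0, 0, 0.1375, -0.177, -0.085, 0, 0, 0, 0, 0.1375, -0.177, -0.12, 0])

```text
time: 19.0
tool_pos: [0.6135, -0.1578, 0.1289]
ee_rot: [3.141, -0.0, 1.629]
wrist_force: [1.0, 0.7, 0.1]
width: 0.0295
finger_force: 30.0
```

Call:
move_arm(steps=[0, 0, 0, 0, 0, -0.02, 0, 0, 0, 0, 0, 0, -0.03, 0, 0, 0, 0, 0, 0, -0.035, 0, 0, 0, 0, 0, 0, -0.038, 0, 0, 0, 0, 0, 0, -0.039, 0, 0, 0, 0, 0, 0, -0.039, 0, 0, 0, 0, 0, 0, -0.038, 1, 0, 0, 0, 0, 0, -0.038, 1, 0, 0, 0, 0, 0, -0.038, 1, 0, 0, 0, 0, 0, -0.038, 1, 0, 0, 0, 0, 0, -0.037, 1, 0, 0, 0, 0, 0, -0.03, 1])

```text
time: 20.2
tool_pos: [0.6135, -0.1591, 0.0986]
ee_rot: [-3.139, -0.001, 1.628]
wrist_force: [0.8, -0.0, -0.3]
width: 0.0744
finger_force: 0.0
```

Call:
move_arm(steps=[0, 0, 0, 0, 0, 0.01, 1, 0, 0, 0, 0, 0, 0.035, 1, 0, 0, 0, 0, 0, 0.07, 1, 0, 0, 0, 0, 0, 0.095, 1, 0, 0, 0, -0.01, -0.009, 0.1, 1, 0, 0, 0, -0.035, -0.031, 0.1, 1, 0, 0, 0, -0.067, -0.06, 0.1, 1, 0, 0, 0, -0.1, -0.089, 0.1, 1, 0, 0, 0, -0.125, -0.112, 0.1, 1, 0, 0, 0, -0.138, -0.123, 0.1, 1, 0, 0, 0, -0.141, -0.126, 0.1, 1, 0, 0, 0, -0.141, -0.126, 0.085, 1])

```text
time: 21.4
tool_pos: [0.4743, -0.2861, 0.1863]
ee_rot: [3.137, 0.003, 1.627]
wrist_force: [1.0, 1.0, -0.9]
width: 0.094
finger_force: 0.0
```

Call:
move_arm(steps=[0, 0, 0, 0, 0, -0.02, 1, 0, 0, 0, 0, 0, -0.045, 1, 0, 0, 0, 0, 0, -0.063, 1, 0, 0, 0, 0, 0, -0.073, 1, 0, 0, 0, 0, 0, -0.073, 0, 0, 0, 0, 0, 0, -0.073, 0, 0, 0, 0, 0, 0, -0.073, 0, 0, 0, 0, 0, 0, -0.073, 0, 0, 0, 0, 0, 0, -0.073, 0, 0, 0, 0, 0, 0, -0.073, 0, 0, 0, 0, 0, 0, -0.073, 0, 0, 0, 0, 0, 0, -0.073, 0])

```text
time: 22.6
tool_pos: [0.4732, -0.2854, 0.1116]
ee_rot: [3.141, 0.0, 1.628]
wrist_force: [-0.3, -0.5, -0.7]
width: 0.0334
finger_force: 0.0
```

Call:
move_arm(steps=[0, 0, 0, 0, 0, 0, 0, 0, 0, 0, 0, 0, 0, 0, 0, 0, 0, 0, 0, 0, 0, 0, 0, 0, 0, 0, 0.01, 0, 0, 0, 0, 0, 0, 0.03, 0, 0, 0, 0, 0, 0, 0.06, 0, 0, 0, 0, 0, 0, 0.095, 0, 0, 0, 0, 0, 0, 0.13, 0, 0, 0, 0, 0, 0, 0.155, 0, 0, 0, 0, 0, 0, 0.17, 0, 0, 0, 0, 0, 0, 0.17, 0, 0, 0, 0, 0, 0, 0.17, 0])

```text
time: 23.8
tool_pos: [0.4732, -0.2853, 0.2814]
ee_rot: [3.142, -0.0, 1.628]
wrist_force: [-0.9, -1.1, -2.1]
width: 0.0294
finger_force: 30.0
```

Call:
move_arm(steps=[0, 0, 0, 0.005, 0.012, 0, 0, 0, 0, 0, 0.016, 0.037, 0, 0, 0, 0, 0, 0.031, 0.071, 0, 0, 0, 0, 0, 0.047, 0.108, 0, 0, 0, 0, 0, 0.063, 0.146, 0, 0, 0, 0, 0, 0.079, 0.184, 0, 0, 0, 0, 0, 0.095, 0.222, 0, 0, 0, 0, 0, 0.111, 0.257, 0, 0, 0, 0, 0, 0.123, 0.286, 0, 0, 0, 0, 0, 0.13, 0.302, 0, 0, 0, 0, 0, 0.1315, 0.3055, 0, 0, 0, 0, 0, 0.1315, 0.3055, 0, 0])

```text
time: 25.0
tool_pos: [0.6044, 0.0201, 0.2807]
ee_rot: [-3.14, 0.0, 1.628]
wrist_force: [0.7, -0.2, -1.4]
width: 0.0292
finger_force: 30.0
```

Call:
move_arm(steps=[0, 0, 0, 0, 0, -0.01, 0, 0, 0, 0, 0, 0, -0.035, 0, 0, 0, 0, 0, 0, -0.07, 0, 0, 0, 0, 0, 0, -0.105, 0, 0, 0, 0, 0, 0, -0.13, 0, 0, 0, 0, 0, 0, -0.145, 0, 0, 0, 0, 0, 0, -0.152, 0, 0, 0, 0, 0, 0, -0.156, 0, 0, 0, 0, 0, 0, -0.158, 0, 0, 0, 0, 0, 0, -0.159, 0, 0, 0, 0, 0, 0, -0.159, 0, 0, 0, 0, 0, 0, -0.158, 1])

```text
time: 26.2
tool_pos: [0.6052, 0.0202, 0.1245]
ee_rot: [3.14, 0.0, 1.628]
wrist_force: [0.6, -0.2, 0.7]
width: 0.0347
finger_force: 0.0
```

Call:
move_arm(steps=[0, 0, 0, 0, 0, 0, 1, 0, 0, 0, 0, 0, 0, 1, 0, 0, 0, 0, 0, 0, 1, 0, 0, 0, 0, 0, 0.001, 1, 0, 0, 0, 0, 0, 0.01, 1, 0, 0, 0, 0, 0, 0.03, 1, 0, 0, 0, 0, 0, 0.06, 1, 0, 0, 0, 0, 0, 0.075, 1, 0, 0, 0, -0.01, 0.009, 0.076, 1, 0, 0, 0, -0.035, 0.031, 0.076, 1, 0, 0, 0, -0.065, 0.058, 0.076, 1, 0, 0, 0, -0.095, 0.085, 0.076, 1])

```text
time: 27.4
tool_pos: [0.5073, 0.1062, 0.1978]
ee_rot: [-3.139, -0.0, 1.627]
wrist_force: [-0.2, 0.6, 0.4]
width: 0.094
finger_force: 0.0
```

Call:
move_arm(steps=[0, 0, 0, -0.02, 0.018, 0, 1, 0, 0, 0, -0.032, 0.029, 0, 1, 0, 0, 0, -0.038, 0.034, 0, 1, 0, 0, 0, -0.038, 0.034, 0, 1, 0, 0, 0, -0.038, 0.034, -0.015, 1, 0, 0, 0, -0.038, 0.034, -0.04, 1, 0, 0, 0, -0.038, 0.034, -0.07, 1, 0, 0, 0, -0.038, 0.034, -0.1, 1, 0, 0, 0, -0.038, 0.034, -0.122, 1, 0, 0, 0, -0.038, 0.034, -0.132, 1, 0, 0, 0, -0.038, 0.034, -0.134, 1, 0, 0, 0, -0.038, 0.034, -0.134, 0])

```text
time: 28.6
tool_pos: [0.4723, 0.1388, 0.0656]
ee_rot: [3.141, 0.0, 1.627]
wrist_force: [0.1, 0.0, 0.5]
width: 0.0892
finger_force: 0.0
```

Call:
move_arm(steps=[0, 0, 0, 0, 0, 0, 0, 0, 0, 0, 0, 0, 0, 0, 0, 0, 0, 0, 0, 0, 0, 0, 0, 0, 0, 0, 0, 0, 0, 0, 0, 0, 0, 0, 0, 0, 0, 0, 0, 0, 0, 0, 0, 0, 0, 0, 0, 0, 0, 0, 0, 0, 0, 0, 0, 0, 0, 0, 0, 0, 0, 0, 0, 0, 0, 0, 0, 0, 0, 0, 0, 0, 0, 0, 0, 0, 0, 0, 0, 0, 0.005, 0, 0, 0, 0, 0, 0, 0.02, 0])

```text
validation failed for argument at $.st...
```

Call:
move_arm(steps=[0, 0, 0, 0, 0, 0.02, 0, 0, 0, 0, 0, 0, 0.05, 0, 0, 0, 0, 0, 0, 0.085, 0, 0, 0, 0, 0, 0, 0.12, 0, 0, 0, 0, 0, 0, 0.145, 0, 0, 0, 0, 0, 0, 0.155, 0, 0, 0, 0, 0, 0, 0.155, 0, 0, 0, 0, 0, 0, 0.155, 0])

```text
time: 29.4
tool_pos: [0.4714, 0.139, 0.2197]
ee_rot: [-3.141, 0.0, 1.628]
wrist_force: [0.5, 0.1, -0.8]
width: 0.0255
finger_force: 0.0
```

The second call was refused for a malformed row, so the lift ran while the fingers were still closing and it came up empty. I'll check the scene before trying again.

```bash
cat > chk.py <<'E'
from h import *
from scipy.optimize import least_squares
def check(G,H,ims):
    S={c:(snapshot(c),model(c)) for c in("scene","side")}
    cv2.imwrite(ims,np.hstack([S["scene"][0][0][120:320,120:460],S["side"][0][0][80:380,180:520][:200]])[...,::-1]) if 0 else cv2.imwrite(ims,S["side"][0][0][...,::-1])
    P=np.vstack([cloud(c,s[0][1],np.ones((400,640),bool),M) for c,(s,M) in ((c,(S[c],S[c][1])) for c in S) for s in [s]])
    for n,(g,zt) in G.items():
        g=np.array(g)
        for _ in range(3):
            Q=P[(P[:,2]>zt-.028)&(P[:,2]<zt-.004)&(np.hypot(*(P[:,:2]-g).T)<.026)]
            if len(Q)<20: break
            g=least_squares(lambda x:np.hypot(Q[:,0]-x[0],Q[:,1]-x[1])-.015,g,loss="soft_l1",f_scale=.002).x
        T=P[np.hypot(*(P[:,:2]-g).T)<.013]; print(n,np.round(g,4),len(Q),"top",np.round(np.percentile(T[:,2],95),3) if len(T) else None)
E
python3 - <<'E'
from chk import *
check(dict(white=((.472,.139),.08),red=((.614,-.159),.106),green=((.609,-.069),.122),blue=((.6043,.0206),.138),black=((.5995,.1105),.154)),0,"pics/s1.png")
E
```

```text
white [0.4718 0.1393] 175 top 0.367
red [ 0.6149 -0.1591] 212 top 0.108
green [ 0.6106 -0.0686] 223 top 0.124
blue [0.6059 0.0215] 212 top 0.14
black [0.6006 0.1111] 213 top 0.156
```

View pics/s1.png

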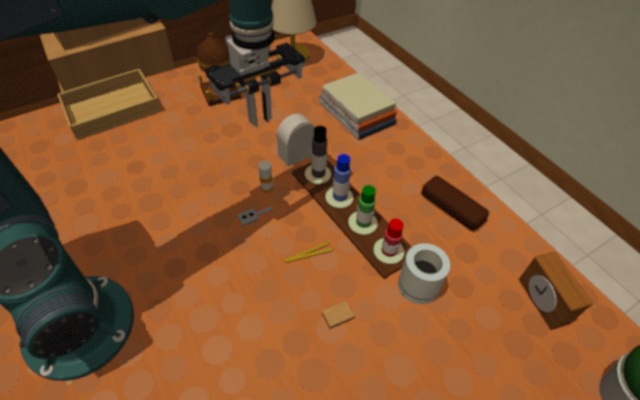

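The side view shows all four bottles upright on their discs, from black at (318,155) to red at (393,240). White hasn't moved, at (265,176). I'll reopen the gripper and grasp white again.

Call:
move_arm(steps=[0, 0, 0, 0, 0, 0, 1, 0, 0, 0, 0, 0, 0, 1, 0, 0, 0, 0, 0, 0, 1, 0, 0, 0, 0, 0, 0, 1, 0, 0, 0, 0, 0, 0, 1, 0, 0, 0, 0, 0, 0, 1, 0, 0, 0, 0, 0, 0, 1, 0, 0, 0, 0, 0, 0, 1, 0, 0, 0, 0, 0, 0, 1, 0, 0, 0, 0, 0, -0.02, 1, 0, 0, 0, 0, 0, -0.05, 1, 0, 0, 0, 0, 0, -0.08, 1])

```text
time: 30.7
tool_pos: [0.4722, 0.1392, 0.1403]
ee_rot: [3.14, -0.0, 1.628]
wrist_force: [1.3, 0.4, -0.1]
width: 0.0944
finger_force: 0.0
```

Call:
move_arm(steps=[0, 0, 0, 0, 0, -0.03, 1, 0, 0, 0, 0, 0, -0.055, 1, 0, 0, 0, 0, 0, -0.07, 1, 0, 0, 0, 0, 0, -0.075, 1, 0, 0, 0, 0, 0, -0.075, 0, 0, 0, 0, 0, 0, -0.075, 0, 0, 0, 0, 0, 0, -0.075, 0, 0, 0, 0, 0, 0, -0.075, 0, 0, 0, 0, 0, 0, -0.075, 0, 0, 0, 0, 0, 0, -0.075, 0, 0, 0, 0, 0, 0, -0.075, 0, 0, 0, 0, 0, 0, -0.075, 0])

```text
time: 31.9
tool_pos: [0.4717, 0.1391, 0.0655]
ee_rot: [3.142, 0.0, 1.628]
wrist_force: [-0.5, -0.5, -0.1]
width: 0.0333
finger_force: 0.0
```

Call:
move_arm(steps=[0, 0, 0, 0, 0, 0, 0, 0, 0, 0, 0, 0, 0, 0, 0, 0, 0, 0, 0, 0, 0, 0, 0, 0, 0, 0, 0, 0])

```text
time: 32.3
tool_pos: [0.4717, 0.1391, 0.0655]
ee_rot: [3.142, 0.0, 1.628]
wrist_force: [-0.3, -0.8, 0.1]
width: 0.0292
finger_force: 30.0
```

Call:
move_arm(steps=[0, 0, 0, 0, 0, 0.01, 0, 0, 0, 0, 0, 0, 0.03, 0, 0, 0, 0, 0, 0, 0.06, 0, 0, 0, 0, 0, 0, 0.095, 0, 0, 0, 0, 0, 0, 0.13, 0, 0, 0, 0, 0, 0, 0.16, 0, 0, 0, 0, 0, 0, 0.18, 0, 0, 0, 0, 0, 0, 0.19, 0, 0, 0, 0, 0, 0, 0.19, 0])

```text
time: 33.2
tool_pos: [0.4723, 0.1393, 0.2574]
ee_rot: [3.138, -0.0, 1.628]
wrist_force: [0.4, 1.3, -0.3]
width: 0.0295
finger_force: 30.0
```

Call:
move_arm(steps=[0, 0, 0, 0.006, -0.016, 0, 0, 0, 0, 0, 0.018, -0.047, 0, 0, 0, 0, 0, 0.032, -0.086, 0, 0, 0, 0, 0, 0.047, -0.126, 0, 0, 0, 0, 0, 0.062, -0.165, 0, 0, 0, 0, 0, 0.077, -0.204, 0, 0, 0, 0, 0, 0.092, -0.244, 0, 0, 0, 0, 0, 0.107, -0.283, 0, 0, 0, 0, 0, 0.121, -0.322, 0, 0, 0, 0, 0, 0.134, -0.357, 0, 0, 0, 0, 0, 0.144, -0.382, 0, 0, 0, 0, 0, 0.148, -0.393, 0, 0])

```text
time: 34.4
tool_pos: [0.6193, -0.2561, 0.252]
ee_rot: [-3.137, -0.002, 1.625]
wrist_force: [0.1, -0.2, -0.3]
width: 0.0291
finger_force: 30.0
```

Call:
move_arm(steps=[0, 0, 0, 0, 0, 0, 0, 0, 0, 0, 0, 0, -0.01, 0, 0, 0, 0, 0, 0, -0.03, 0, 0, 0, 0, 0, 0, -0.05, 0, 0, 0, 0, 0, 0, -0.065, 0, 0, 0, 0, 0, 0, -0.075, 0, 0, 0, 0, 0, 0, -0.08, 0, 0, 0, 0, 0, 0, -0.08, 0, 0, 0, 0, 0, 0, -0.08, 0])

```text
time: 35.3
tool_pos: [0.6201, -0.2539, 0.1765]
ee_rot: [3.14, 0.001, 1.628]
wrist_force: [-0.3, -0.6, -0.2]
width: 0.0294
finger_force: 30.0
```

Call:
move_arm(steps=[0, 0, 0, 0, 0, -0.006, 0, 0, 0, 0, 0, 0, -0.012, 0, 0, 0, 0, 0, 0, -0.018, 0, 0, 0, 0, 0, 0, -0.024, 0, 0, 0, 0, 0, 0, -0.029, 0, 0, 0, 0, 0, 0, -0.032, 0, 0, 0, 0, 0, 0, -0.033, 0])

```text
time: 36.0
tool_pos: [0.6195, -0.2537, 0.1418]
ee_rot: [-3.141, -0.0, 1.628]
wrist_force: [0.2, 0.2, -0.1]
width: 0.0293
finger_force: 30.0
```

Call:
move_arm(steps=[0, 0, 0, 0, 0, -0.001, 0, 0, 0, 0, 0, 0, -0.002, 0, 0, 0, 0, 0, 0, -0.003, 0])

```text
time: 36.3
tool_pos: [0.6199, -0.2539, 0.1398]
ee_rot: [3.141, 0.0, 1.628]
wrist_force: [0.3, -0.1, -0.6]
width: 0.0294
finger_force: 30.0
```

Call:
move_arm(steps=[0, 0, 0, 0, 0, -0.001, 0, 0, 0, 0, 0, 0, -0.002, 0, 0, 0, 0, 0, 0, -0.002, 0])

```text
time: 36.6
tool_pos: [0.6196, -0.2538, 0.1373]
ee_rot: [-3.141, -0.0, 1.628]
wrist_force: [-0.1, 0.3, -1.2]
width: 0.0294
finger_force: 30.0
```

Call:
move_arm(steps=[0, 0, 0, 0, 0, -0.001, 0, 0, 0, 0, 0, 0, -0.002, 0, 0, 0, 0, 0, 0, -0.002, 0])

```text
time: 36.9
tool_pos: [0.6196, -0.2538, 0.1353]
ee_rot: [-3.141, -0.0, 1.628]
wrist_force: [-0.6, 0.1, -0.7]
width: 0.0296
finger_force: 30.0
```

Call:
move_arm(steps=[0, 0, 0, 0, 0, -0.001, 0, 0, 0, 0, 0, 0, -0.002, 0, 0, 0, 0, 0, 0, -0.002, 0])

```text
time: 37.2
tool_pos: [0.6196, -0.2538, 0.1333]
ee_rot: [-3.141, -0.0, 1.628]
wrist_force: [-0.2, 0.3, -0.2]
width: 0.0297
finger_force: 30.0
```

Call:
move_arm(steps=[0, 0, 0, 0, 0, -0.001, 0, 0, 0, 0, 0, 0, -0.002, 0, 0, 0, 0, 0, 0, -0.002, 0])

```text
time: 37.5
tool_pos: [0.6196, -0.2538, 0.1312]
ee_rot: [-3.141, -0.0, 1.628]
wrist_force: [-0.0, 0.5, -0.6]
width: 0.0295
finger_force: 30.0
```

Call:
move_arm(steps=[0, 0, 0, 0, 0, -0.001, 0, 0, 0, 0, 0, 0, -0.002, 0, 0, 0, 0, 0, 0, -0.002, 0])

```text
time: 37.8
tool_pos: [0.6196, -0.2538, 0.1292]
ee_rot: [-3.141, -0.0, 1.628]
wrist_force: [-0.5, 0.3, -0.7]
width: 0.0295
finger_force: 30.0
```

Call:
move_arm(steps=[0, 0, 0, 0, 0, -0.001, 0, 0, 0, 0, 0, 0, -0.002, 0, 0, 0, 0, 0, 0, -0.002, 0])

```text
time: 38.1
tool_pos: [0.6196, -0.2538, 0.1272]
ee_rot: [-3.141, -0.0, 1.628]
wrist_force: [-0.2, 0.3, 0.1]
width: 0.0295
finger_force: 30.0
```

Call:
move_arm(steps=[0, 0, 0, 0, 0, -0.001, 0, 0, 0, 0, 0, 0, -0.002, 0, 0, 0, 0, 0, 0, -0.002, 0])

```text
time: 38.4
tool_pos: [0.6196, -0.2538, 0.1253]
ee_rot: [-3.141, -0.0, 1.628]
wrist_force: [-0.5, -0.4, -0.8]
width: 0.0296
finger_force: 30.0
```

Call:
move_arm(steps=[0, 0, 0, 0, 0, -0.001, 0, 0, 0, 0, 0, 0, -0.002, 0, 0, 0, 0, 0, 0, -0.002, 0])

```text
time: 38.7
tool_pos: [0.6196, -0.2538, 0.1232]
ee_rot: [-3.141, -0.0, 1.628]
wrist_force: [-1.0, -0.1, -0.7]
width: 0.0298
finger_force: 30.0
```

Call:
move_arm(steps=[0, 0, 0, 0, 0, -0.001, 0, 0, 0, 0, 0, 0, -0.002, 0, 0, 0, 0, 0, 0, -0.002, 0])

```text
time: 39.0
tool_pos: [0.6198, -0.2539, 0.1229]
ee_rot: [3.141, 0.001, 1.628]
wrist_force: [-1.3, 1.0, 4.3]
width: 0.0293
finger_force: 30.0
```

The z force rose to +4.3 N and the descent stalled, so the bottle is resting on the support, 37 mm below the rim. I'll release it and back off.

Call:
move_arm(steps=[0, 0, 0, 0, 0, 0.001, 0, 0, 0, 0, 0, 0, 0.001, 1, 0, 0, 0, 0, 0, 0.001, 1, 0, 0, 0, 0, 0, 0.001, 1, 0, 0, 0, 0, 0, 0.001, 1, 0, 0, 0, 0, 0, 0.001, 1, 0, 0, 0, 0, 0, 0.002, 1, 0, 0, 0, 0, 0, 0.01, 1, 0, 0, 0, 0, 0, 0.03, 1, 0, 0, 0, 0, 0, 0.06, 1, 0, 0, 0, 0, 0, 0.09, 1, 0, 0, 0, 0, 0, 0.11, 1])

```text
time: 40.2
tool_pos: [0.6203, -0.2541, 0.2354]
ee_rot: [3.138, 0.002, 1.628]
wrist_force: [-0.3, -0.0, 0.8]
width: 0.094
finger_force: 0.0
```

Call:
move_arm(steps=[0, 0, 0, -0.01, 0, 0.11, 1, 0, 0, 0, -0.04, 0, 0.11, 1, 0, 0, 0, -0.08, 0, 0.11, 1, 0, 0, 0, -0.12, 0, 0.11, 1, 0, 0, 0, -0.15, 0, 0.11, 1, 0, 0, 0, -0.17, 0, 0.11, 1, 0, 0, 0, -0.17, 0, 0.11, 1])

```text
time: 40.9
tool_pos: [0.4479, -0.2539, 0.3439]
ee_rot: [3.139, 0.003, 1.626]
wrist_force: [-0.2, -0.3, 0.1]
width: 0.094
finger_force: 0.0
```

Run:
```python
from chk import *
check(dict(white=((.6195,-.254),.1375),red=((.614,-.159),.106),green=((.609,-.069),.122),blue=((.6043,.0206),.138),black=((.5995,.1105),.154)),0,"pics/s2.png")
print(get_obs()["time"])
```

```text
white [ 0.6195 -0.2546] 265 top 0.139
red [ 0.6149 -0.1593] 225 top 0.108
green [ 0.6108 -0.0688] 184 top 0.124
blue [0.6068 0.0219] 113 top 0.14
black [0.6008 0.1114] 205 top 0.156
41.0
```

View pics/s2.png

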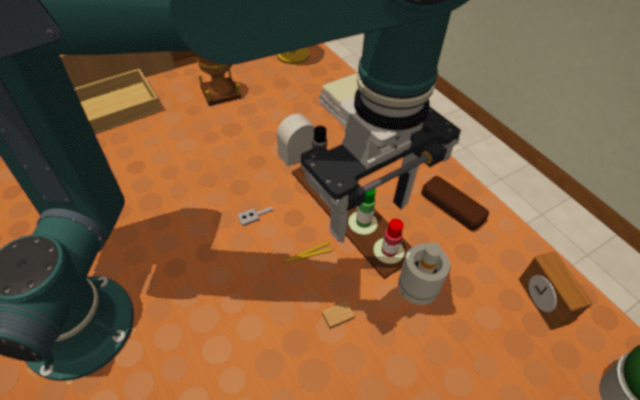

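The white bottle stands upright in the well at (430,260). The fits put every bottle within about 3 mm of its target, and the gripper is open and clear. I'm handing in the job.

```bash
python3 -c "
from bench import *
print(close_job())"
```

```text
the job is handed in; nothing more can be done
None
```

I handed in the job at about 41 s: the white bottle is resting on the diffuser's support, and red, green, blue and black stand in order on discs d to a, each within about 3 mm of target by the last camera check; the judge's result was not shown.

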